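Book a domino case in and add it to the column

ROBOT

A 7-joint arm with a two-finger parallel gripper is mounted at the origin on the work surface. World frame = base frame: x ahead of the robot, y to its left, z up, the work surface at z = 0. Lengths are in mm, angles in rad, forces in N, time in s.
With the tool pointing down it reaches from about 400 to 925 mm from the base axis. Payload 4.1 kg.
Tool frame: the origin (TCP) lies midway between the tips of the shut fingers; the grasp point (between the pads) lies manip.grip_depth behind it (manip.grip_depth is the distance from the TCP to the grasp point, in mm); z points along the fingers, y is the line along which they close (so a half turn about z gives the same grasp; the last joint's range is limited). The gripper opens to 85 mm and grips with 20 to 120 N. Pads are 22 mm wide; open, the fingers measure 114 mm over their backs; the gripper's body (76 mm by 85 mm) begins 54 mm behind the grasp point. The pads swing forward as they close: fully open they stand 13 mm farther back than shut.
Start: joints at [1.133, 0.398, 0.045, 1.537, -0.019, 1.207, -0.051], TCP at [216.069, -613.072, 231.347] pointing down, gripper open.
Joint ranges: [-2.82, 2.82], [-0.49, 2.23], [-1.37, 1.46], [0, 2.46], [-1.36, 4.5], [0.23, 2], [-2.94, 2.94]. Speed limits (rad/s): [2.57, 2.57, 3.14, 3.14, 3.14, 3.14, 3.14].

INTERFACE

Orientations are given as a unit quaternion [x, y, z, w].
In Python, from bench import manip gives the robot as it stands.
- The arm moves only by the tool send_rows, never from a script. Its argument "steps" is a list of rows, each an object of numbers: "fingers": the opening, from 0 (shut) to 1 (fully open); "tx", "ty", "tz": the shift along the world's x, y, z in m; "ax", "ay", "az": the turn, a rotation vector about the world's x, y, z in rad. In form: [{"fingers": .., "tx": .., "ty": .., "tz": .., "ax": .., "ay": .., "az": ..}, ...]. A call has 1 to 8 rows; each row is the pose to reach, as a shift and turn from the pose commanded when the call began; what a row does not reach only later rows make up. A row lasts 1/8 s, in which the tool goes at most 62.5 mm and 10.7 degrees, less where a joint would pass 70% of its speed; a pose out of reach is approached as far as the arm can. A call with a gripper value outside its range is refused whole. The fingers move at their own pace and stop on an object; "grip_force" is the grip in N (left out, the last holds). Time passes only in rows, so rows that repeat a pose let the fingers close. It gives the time, the measured TCP pose, the force, the opening and the grip force at its end, in the units of the state.
- manip.get_obs(): the state, without advancing time (a new reading comes with each control period).
- manip.grab_frame(name): name is "side" or "top"; returns a dict with "img" (400x640x3 uint8, red, green, blue), "camera_matrix" (3x3 intrinsics, pixels), "distortion" ([k1, k2, p1, p2, k3] as OpenCV has them; the pictures are not rectified), "pose" (4x4, takes a point from camera to world coordinates). Camera axes: x right, y down, z forward; pixel columns grow to the right and rows downward; lengths in mm; the calibration is good to about 2 mm. A picture is of the moment at which its call begins. There is no depth.
- manip.sign_off(): hands the job in; it is judged then, once.
Trained networks look in the newest picture that a camera, given by its name, has taken for a name from the list of things; names that differ only in an ending like _2 or _b are one class to them, and where a whole thing is asked for, a point or a joint stands for the part that bears it (a point fixed in the world has none). Each returns a list of dicts, best first, with "p" (0 to 1); they miss things now and then, are a little off and sometimes report something else, mostly with a low value. They report only what shows in the picture. A call takes as long as a camera call.
- manip.look_for(target, camera): "at" ([x, y, z] in mm, in world coordinates, good to about 4 mm: the middle of the surface that is visible of it).
- manip.regions_of(target, camera): "region" (400x640 bool, what is visible of it).
- manip.mark_of(target, camera): "at" ([x, y, z] in mm, in world coordinates, good to about 4 mm: a listed point, or the origin of a listed thing).
The state is a dict: "time": time; "joints": joint angles; "joint_vel": joint speeds; "tau": joint torques, N m; "ee_pos": TCP position; "ee_rot": TCP orientation; "ft_force": force on the tool from outside, world axes, zero at the start; "moment": the same for the moment, N m; "grip_width": finger opening in mm; "finger_force": force on a finger pad.
Only numpy, scipy, OpenCV 4.12 (cv2) and the standard library are available. Lean on these libraries where they do the work, as an engineer would, in place of code of your own. Each camera call takes 0.05 s, during which the arm holds its last target. There are 200 camera calls.

TASK

Lift the bar-label reader from its pad and, while the wooden domino case still lies on its sloping rest, aim the reader's window squarely at the middle of the case's label from about 4 cm away, long side of the window along the long side of the label, holding it still for at least a second without touching the case with it. Then stand the reader upright on the middle of its pad again and lay the case, label up, squarely on top of the column of the two other cases. Set things down gently instead of dropping them, and leave the column and the other toys where they are.

Things in the scene. Friction and masses are not known exactly. Their poses are not given: they have to be found in the camera images.
- scanner: Handheld bar-label reader of white and grey plastic, about 0.2 kg, standing head-down on its pad. Flared head at the bottom 84 (x) x 46 (y) x 40 mm high, with the reading window in its flat underside; above it a straight upright handle 44 (x) x 30 (y) mm, from 40 to 114 mm above the underside. Origin at the centre of the underside, z up the handle; it reads along its own -z.
- scanner_window (a point): Centre of the reading window (66 mm along scanner x by 30 mm) in the scanner's flat underside, same point as the scanner's origin and same axes.
- scanner_grip (a point): Point on the scanner's axis 76 mm above the underside, the place to grip the handle (30 mm wide across scanner y).
- pad: Fixed flat grey charging pad 130 (x) x 90 (y) x 8 mm high on which the scanner stands, no rim. Origin at the centre of its underside, z up.
- case: Wooden case, 130 long (x) x 58 wide (y) x 38 high (z) mm, about 0.3 kg, edges square, lid fixed shut, paper bar label on the lid. Origin at the centre of its underside, z out of the lid. This is the case to be booked in: at the start it lies label outward on the sloping rest, its length running up the slope (+x up the slope).
- case_label (a point): Centre of the label on that case's lid, 38 mm above its underside; axes as the case: z straight out of the label. The label is 84 mm along case x by 42 mm along case y.
- rest: Fixed plywood rest 136 x 120 mm, its top sloping at 30 degrees, rising towards its +x (away from the robot at yaw 0). The case lies on it, underside centre 60 mm above the table over the rest's origin, lower end against a lip 16 mm high and 100 mm wide; about 30 mm of bare slope on each side of the case. Origin at the centre of the underside, z up.
- column_low: Wooden case, 130 long (x) x 58 wide (y) x 38 high (z) mm, about 0.3 kg, edges square, lid fixed shut, paper bar label on the lid. Origin at the centre of its underside, z out of the lid. Loose; lowest case of the column, flat on the table.
- column_top: Wooden case, 130 long (x) x 58 wide (y) x 38 high (z) mm, about 0.3 kg, edges square, lid fixed shut, paper bar label on the lid. Origin at the centre of its underside, z out of the lid. Loose; lies squarely on column_low, its lid 76 mm above the table: the next case goes on this.
- arch: Bystander: red wooden arch, 35 x 105 x 65 mm high, loose. Origin under its centre.
- jar: Bystander: clear glass jar with a closed steel lid, 80 mm across, 120 mm high, loose. Origin under its centre.
- cup: Bystander: purple silicone cup, 68 mm across, 65 mm high, loose. Origin under its centre.
- bus: Bystander: blue toy bus 120 (x) x 48 x 54 mm high, loose. Origin under its centre.
- skittle: Bystander: turned wooden skittle, 54 mm across, 94 mm high, loose. Origin under its centre.
- plank: Bystander: wooden toy plank 30 x 120 (y) x 24 mm high, loose. Origin under its centre.

How it is judged:
By the outcome, as a careful person would: the job done as asked, in the order asked, and still so for the second after the job is handed in, with the robot touching nothing.
It also fails if it takes over 72 s, if anything falls off the work surface, if the arm or the gripper's body presses on something with over 40 N, if the wrist force passes 120 N, or if a joint passes its speed limit or range.

## Working session

There is one attempt and no reset: what is moved stays moved. The work goes in short steps, Python scripts to look and compute and a tool call to move; the robot and the scene stay as the last step left them, time stands still between calls to the robot, and variables do not carry over. Pictures are saved under pics/ and viewed, at most 10 in all, crops included, and the job is handed in when it is done.

Besides the shell and the picture viewer there is one more tool, called after "Call:" by a JSON object that holds its "api" and its "payload", one argument or row to a line. send_rows: Moves the arm, as the interface text tells. Its arguments: {"type":"object","properties":{"steps":{"type":"array","items":{"type":"object","properties":{"fingers":{"type":"number"},"tx":{"type":"number"},"ty":{"type":"number"},"tz":{"type":"number"},"ax":{"type":"number"},"ay":{"type":"number"},"az":{"type":"number"}}}},"grip_force":{"type":"number"}},"required":["steps"]}

```bash
ls; mkdir -p pics; python3 - <<'E'
from bench import manip
import cv2
print(manip.grip_depth, manip.get_obs())
for c in ("side","top"):
    f=manip.grab_frame(c); cv2.imwrite(f"pics/{c}0.png",f["img"][:,:,::-1])
    print(c,f["camera_matrix"].round(1).tolist(),f["distortion"],f["pose"].round(3).tolist())
    for n in "scanner scanner_window scanner_grip pad case case_label rest column_low column_top arch jar cup bus skittle plank".split():
        print(n,[(d["at"],round(d["p"],2)) for d in manip.mark_of(n,c)][:3])
E
```

```text
pics
18.700000000000003 {'time': 0.0, 'joints': array([ 1.13298241,  0.39921033,  0.04498176,  1.53786715, -0.01870212,
        1.20690861, -0.05071805]), 'joint_vel': array([ 0.00060193, -0.0009814 , -0.00155817, -0.00195773, -0.00166502,
        0.00077063, -0.00022597]), 'tau': array([ 2.59168910e-04, -4.75116706e+01,  1.36481099e+00, -2.54220808e+01,
        1.13813969e-02,  9.47974127e-03, -6.12514754e-06]), 'ee_pos': array([ 215.88034829, -612.43254505,  230.2562863 ]), 'ee_rot': array([ 9.85672513e-01,  1.68667494e-01, -2.22638817e-04, -9.60868351e-04]), 'ft_force': array([ 0.00909093, -0.17690282, -0.31687241]), 'moment': array([-0.01226413, -0.00795324,  0.03099897]), 'finger_force': 0.0, 'grip_width': 85.09855268024592}
side [[377.0, 0.0, 319.9], [0.0, 377.0, 197.4], [0.0, 0.0, 1.0]] [-0.03875091  0.          0.          0.          0.        ] [[0.99, -0.055, 0.132, 489.569], [-0.141, -0.512, 0.847, -821.886], [0.021, -0.857, -0.514, 599.39], [0.0, 0.0, 0.0, 1.0]]
scanner [([626.4, -280.9, 12.8], 0.82), ([622.1, 255.0, -2.3], 0.45)]
scanner_window [([631.3, -281.8, 10.5], 
[... 1035 characters left out ...]
 2.724], [0.003, -0.065, -0.998, 1087.696], [0.0, 0.0, 0.0, 1.0]]
scanner []
scanner_window [([623.4, -283.4, 7.9], 0.6)]
scanner_grip [([626.9, -282.1, 84.4], 0.72)]
pad [([618.3, -289.8, 0.5], 0.98)]
case [([623.4, 252.6, 58.0], 0.76)]
case_label [([603.0, 247.5, 93.5], 0.8)]
rest [([619.9, 254.0, -1.9], 0.74)]
column_low [([596.2, 27.7, 40.4], 0.54)]
column_top [([596.5, 27.0, 35.3], 0.88)]
arch [([771.9, 157.6, 0.2], 0.61)]
jar [([755.1, -210.9, -2.1], 0.88)]
cup [([512.4, 144.7, -2.4], 0.97), ([771.5, 160.3, -1.0], 0.26)]
bus [([785.0, 17.2, 1.0], 0.79), ([621.5, 251.1, 57.9], 0.28)]
skittle [([578.6, -137.3, 1.5], 0.89), ([620.2, 257.1, 1.2], 0.15)]
plank [([403.3, 316.8, -1.3], 0.65)]
```

View pics/side0.png

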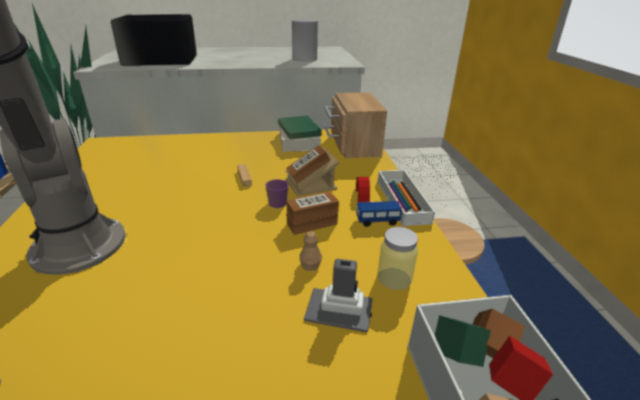

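View pics/top0.png

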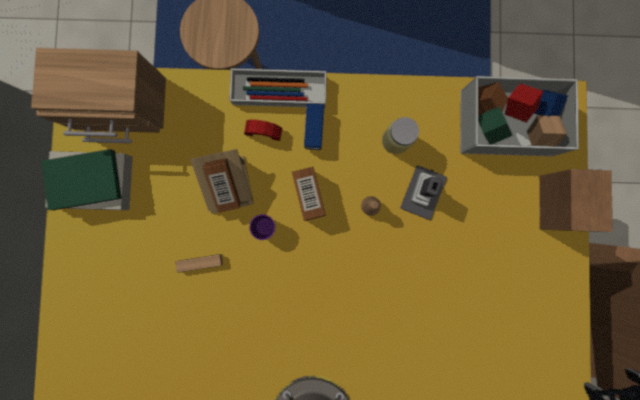

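The side view shows the scanner on its pad at about (343,290), the column at (312,210) and the case on the rest at (313,165). The top view shows every object yawed by roughly ±15–25°: pad (424,192), column (308,193), case (220,183). Next I'll fit poses to the region masks.

```bash
cat > fit.py <<'E'
import numpy as np, cv2
from scipy.optimize import minimize
from scipy.spatial.transform import Rotation as R
from bench import manip
def box(lx,ly,z0,z1): return np.array([[sx*lx/2,sy*ly/2,z] for sx in(-1,1) for sy in(-1,1) for z in(z0,z1)],float)
CASE=[box(130,58,0,38)]; SCAN=[box(84,46,0,40),box(44,30,40,114)]; PAD=[box(130,90,0,8)]
S=4
def proj(P,f):
    T=np.linalg.inv(f["pose"]); 
    return cv2.projectPoints(P,cv2.Rodrigues(T[:3,:3])[0],T[:3,3],f["camera_matrix"],f["distortion"])[0].reshape(-1,2)
def pose(p,z,pitch=0):
    return R.from_euler("ZY",[p[2],-pitch]).as_matrix(),np.array([p[0],p[1],z])
def sil(boxes,Rm,t,f):
    m=np.zeros((400*S,640*S),np.uint8)
    for b in boxes:
        h=cv2.convexHull((((proj(b@Rm.T+t,f)+.5)*S-.5)*16).round().astype(np.int32))
        cv2.fillConvexPoly(m,h,1,shift=4)
    return m
def fit(name,boxes,z,p0,pitch=0,cams=("side","top"),minp=.3,verbose=True):
    out={}
    data=[]
    for c in cams:
        f=manip.grab_frame(c); r=manip.regions_of(name,c)
        T=proj(np.array([[p0[0],p0[1],z+20.]]),f)[0]
        r=[d for d in r if d["region"].any() and np.linalg.norm(np.argwhere(d["region"]).mean(0)[::-1]-T)<25]
        if not r: print(name,c,"none"); continue
        m=cv2.resize(r[0]["region"].astype(np.uint8),None,fx=S,fy=S,interpolation=cv2.INTER_NEAREST)
        data.append((c,f,m))
    def run(dd):
        def cost(p):
            Rm,t=pose(p,z,pitch); s=0
            for c,f,m in dd:
                q=sil(boxes,Rm,t,f); s+=1-(q&m).sum()/(q|m).sum()
            return s/len(dd)
        best=None
        for y in ([p0[2]] if p0[2] is not None else np.radians([-25,-10,0,10,25])):
            sx=np.array([[p0[0],p0[1],y]]+[[p0[0]+a,p0[1]+b,y+g] for a,b,g in((6,0,0),(0,6,0),(0,0,.15))])
            o=minimize(cost,sx[0],method="Nelder-Mead",options=dict(initial_simplex=sx,maxiter=90,xatol=.1,fatol=1e-4))
            if best is None or o.fun<best.fun: best=o
        return best
    for dd in [[d] for d in data]+[data]:
        o=run(dd); print(name,[d[0] for d in dd],o.x[:2].round(1),"yaw",np.degrees(o.x[2]).round(1),"cost",round(o.fun,3))
E
time python3 - <<'E'
from fit import *
fit("scanner",SCAN,8,[625,-283,None])
fit("pad",PAD,0,[618.5,-290,None])
fit("case",CASE,60,[623,253,None],np.pi/6)
fit("column_top",CASE,38,[598,29,None])
E
```

```text
scanner top none
scanner ['side'] [ 626.  -282.3] yaw -19.1 cost 0.099
scanner ['side'] [ 626.  -282.3] yaw -19.1 cost 0.099
pad ['side'] [ 618. -287.] yaw -21.4 cost 0.385
pad ['top'] [ 618.6 -287.7] yaw -20.4 cost 0.449
pad ['side', 'top'] [ 618.2 -287.4] yaw -20.9 cost 0.418
case ['side'] [621.9 252.5] yaw 16.3 cost 0.058
case ['top'] [623.9 251.2] yaw 13.6 cost 0.075
case ['side', 'top'] [622.6 250.7] yaw 13.4 cost 0.071
column_top ['side'] [599.2  29.7] yaw 16.9 cost 0.08
column_top ['top'] [602.2  27.8] yaw 14.9 cost 0.039
column_top ['side', 'top'] [601.5  27.7] yaw 14.8 cost 0.067
real	1m30.137s
user	0m44.239s
sys	0m32.225s
```

```bash
cat > ov.py <<'E'
from fit import *
E12=[(i,j) for i in range(8) for j in range(i) if bin(i^j).count("1")==1]
def overlay(items,size=(390,290),k=5,cams=("side","top"),boxes_at=None):
    rows=[]
    for c in cams:
        f=manip.grab_frame(c); tiles=[]
        for bs,p,z,pitch in items:
            Rm,t=pose(p,z,pitch); ctr=proj(np.array([[t[0],t[1],z+20.]]),f)[0].round().astype(int)
            w,h=size[0]//k//2,size[1]//k//2
            x0,y0=ctr-[w,h]; cr=f["img"][y0:y0+2*h,x0:x0+2*w,::-1]
            im=cv2.resize(cr,None,fx=k,fy=k,interpolation=cv2.INTER_CUBIC)
            im=cv2.convertScaleAbs(im,alpha=1.5)
            for b in bs:
                q=(proj(b@Rm.T+t,f)+.5-[x0,y0])*k-.5
                for i,j in E12: cv2.line(im,tuple(int(v) for v in q[i].round()),tuple(int(v) for v in q[j].round()),(0,255,0),1,cv2.LINE_AA)
            tiles.append(im)
        rows.append(np.hstack(tiles))
    return np.vstack(rows)
E
python3 - <<'E'
from ov import *
LAB=np.array([[sx*42,sy*21,38.] for sx in(-1,1) for sy in(-1,1) for _ in(0,1)])
r=np.radians
o=overlay([(SCAN,[626,-283,r(-20)],8,0),(PAD,[618.4,-289,r(-20.5)],0,0),(CASE+[LAB],[623,252,r(14)],60,r(30)),(CASE+[LAB],[600.5,28.5,r(15)],38,0)],size=(200,300),k=5)
cv2.imwrite("pics/ov1.png",o); print(o.shape)
E
```

```text
(600, 800, 3)
```

View pics/ov1.png

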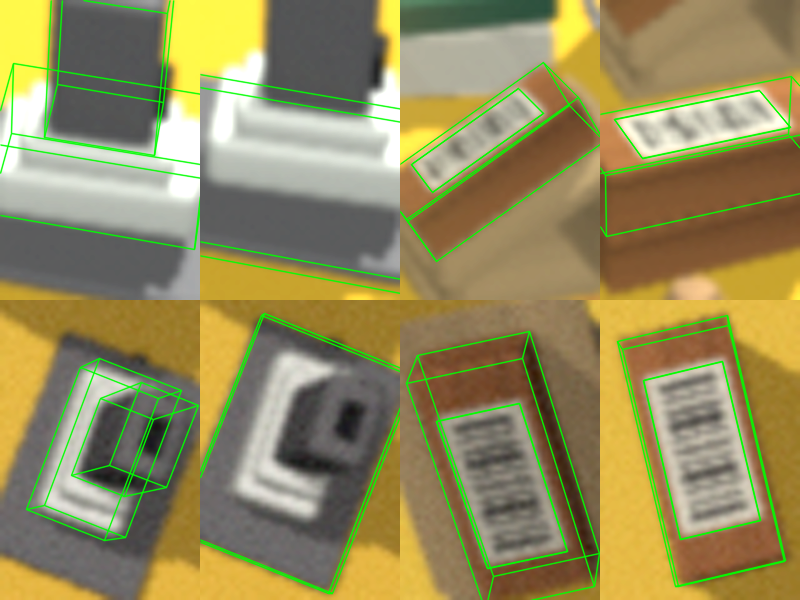

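Overlay: the boxes line up with the pad, case and column to within about 1 px. The scanner needs roughly 2 mm in -y, which puts it at (625,-284.5) with yaw -20°. Next I'll approach above the scanner.

Call:
{"api": "send_rows", "payload": {
  "steps": [
    {"fingers":1,"tx":0.02,"ty":0.016,"tz":0,"az":-0.05},
    {"fingers":1,"tx":0.06,"ty":0.048,"tz":0,"az":-0.15},
    {"fingers":1,"tx":0.105,"ty":0.084,"tz":0,"az":-0.26},
    {"fingers":1,"tx":0.15,"ty":0.12,"tz":0,"az":-0.37},
    {"fingers":1,"tx":0.195,"ty":0.156,"tz":0,"az":-0.48},
    {"fingers":1,"tx":0.24,"ty":0.192,"tz":0,"az":-0.58},
    {"fingers":1,"tx":0.285,"ty":0.228,"tz":0,"az":-0.65},
    {"fingers":1,"tx":0.32,"ty":0.256,"tz":0,"az":-0.69}
  ]
}}

```text
$.steps[0]: bad value
```

Call:
{"api": "send_rows", "payload": {
  "steps": [
    {"fingers":1,"tx":0.035,"ty":0.028},
    {"fingers":1,"tx":0.065,"ty":0.053},
    {"fingers":1,"tx":0.083,"ty":0.068},
    {"fingers":1,"tx":0.089,"ty":0.0725},
    {"fingers":1,"tx":0.089,"ty":0.0725,"tz":-0.02},
    {"fingers":1,"tx":0.089,"ty":0.0725,"tz":-0.04},
    {"fingers":1,"tx":0.089,"ty":0.0725,"tz":-0.05},
    {"fingers":1,"tx":0.089,"ty":0.0725,"tz":-0.05}
  ]
}}

```text
$.steps[0]: bad value
```

```bash
cat > st.py <<'E'
from bench import manip
from scipy.spatial.transform import Rotation as R
import numpy as np
o=manip.get_obs(); M=R.from_quat(o["ee_rot"]).as_matrix()
print(o["time"],"pos",o["ee_pos"].round(1),"tx",M[:,0].round(4),"tz",M[:,2].round(4),"xyaw",np.degrees(np.arctan2(M[1,0],M[0,0])).round(2),"F",o["ft_force"].round(1),"gw",o["grip_width"].round(1),o["finger_force"],"j",o["joints"].round(2))
E
python3 st.py
```

```text
Traceback (most recent call last):
  File "st.py", line 5, in <module>
    print(o["time"],"pos",o["ee_pos"].round(1),"tx",M[:,0].round(4),"tz",M[:,2].round(4),"xyaw",np.degrees(np.arctan2(M[1,0],M[0,0])).round(2),"F",o["ft_force"].round(1),"gw",o["grip_width"].round(1),o["finger_force"],"j",o["joints"].round(2))
                                                                                                                                                                               ^^^^^^^^^^^^^^^^^^^^^
AttributeError: 'float' object has no attribute 'round'
```

Call:
{"api": "send_rows", "payload": {
  "steps": [
    {"fingers":1,"tx":0.02,"ty":0.016,"tz":0,"ax":0,"ay":0,"az":-0.05},
    {"fingers":1,"tx":0.06,"ty":0.048,"tz":0,"ax":0,"ay":0,"az":-0.15},
    {"fingers":1,"tx":0.105,"ty":0.084,"tz":0,"ax":0,"ay":0,"az":-0.26},
    {"fingers":1,"tx":0.15,"ty":0.12,"tz":0,"ax":0,"ay":0,"az":-0.37},
    {"fingers":1,"tx":0.195,"ty":0.156,"tz":0,"ax":0,"ay":0,"az":-0.48},
    {"fingers":1,"tx":0.24,"ty":0.192,"tz":0,"ax":0,"ay":0,"az":-0.58},
    {"fingers":1,"tx":0.285,"ty":0.228,"tz":0,"ax":0,"ay":0,"az":-0.65},
    {"fingers":1,"tx":0.32,"ty":0.256,"tz":0,"ax":0,"ay":0,"az":-0.69}
  ]
}}

```text
time: 3.5
ee_pos: [538.3, -354.6, 231.5]
ee_rot: [0.985, -0.174, 0.0, -0.0]
ft_force: [0.4, 0.1, 0.4]
grip_width: 85.3
finger_force: 0.0
```

```bash
sed -i 's/o\["grip_width"\].round(1)/round(o["grip_width"],1)/' st.py; python3 st.py
```

```text
3.5 pos [ 538.3 -354.6  231.5] tx [ 9.393e-01 -3.432e-01  6.000e-04] tz [ 8.e-04  4.e-04 -1.e+00] xyaw -20.07 F [0.4 0.1 0.4] gw 85.3 0.0 j [ 0.51  0.39  0.    1.55 -0.    1.2  -1.4 ]
```

Call:
{"api": "send_rows", "payload": {
  "steps": [
    {"fingers":1,"tx":0.035,"ty":0.028,"tz":0,"ax":0,"ay":0,"az":0},
    {"fingers":1,"tx":0.065,"ty":0.053,"tz":0,"ax":0,"ay":0,"az":0},
    {"fingers":1,"tx":0.083,"ty":0.068,"tz":0,"ax":0,"ay":0,"az":0},
    {"fingers":1,"tx":0.088,"ty":0.072,"tz":0,"ax":0,"ay":0,"az":0},
    {"fingers":1,"tx":0.088,"ty":0.072,"tz":-0.03,"ax":0,"ay":0,"az":0},
    {"fingers":1,"tx":0.088,"ty":0.072,"tz":-0.06,"ax":0,"ay":0,"az":0},
    {"fingers":1,"tx":0.088,"ty":0.072,"tz":-0.075,"ax":0,"ay":0,"az":0},
    {"fingers":1,"tx":0.088,"ty":0.072,"tz":-0.075,"ax":0,"ay":0,"az":0}
  ]
}}

```text
time: 4.5
ee_pos: [622.7, -286.1, 155.4]
ee_rot: [0.984, -0.175, -0.001, 0.0]
ft_force: [-0.2, -0.2, 0.2]
grip_width: 85.7
finger_force: 0.0
```

```bash
python3 st.py; python3 - <<'E'
from bench import manip
import cv2
f=manip.grab_frame("side")["img"][220:345,260:420,::-1]
cv2.imwrite("pics/s2.png",cv2.resize(f,None,fx=5,fy=4.8,interpolation=cv2.INTER_CUBIC))
E
python3 st.py
```

```text
4.5 pos [ 622.7 -286.1  155.4] tx [ 0.9384 -0.3455 -0.0023] tz [-2.4e-03  1.0e-04 -1.0e+00] xyaw -20.21 F [-0.2 -0.2  0.2] gw 85.7 0.0 j [ 0.39  0.52 -0.03  1.52  0.02  1.1  -1.57]
4.55 pos [ 623.8 -286.1  156.8] tx [ 9.386e-01 -3.451e-01  2.000e-04] tz [-0.e+00 -7.e-04 -1.e+00] xyaw -20.19 F [ 1.2 -0.8  0.6] gw 85.4 0.0 j [ 0.39  0.52 -0.03  1.52  0.02  1.1  -1.57]
```

View pics/s2.png

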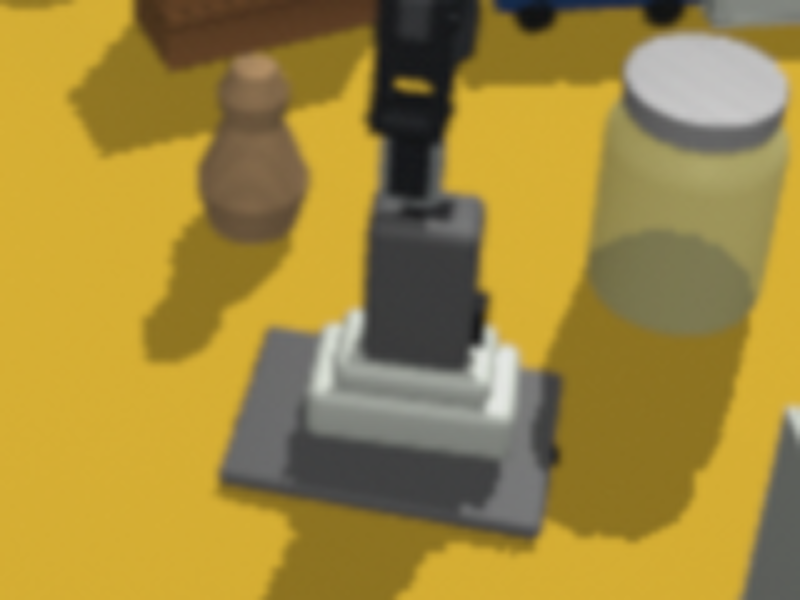

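The crop shows the open fingers centred over the handle (top at about (428,215) in the crop), clear of the jar and skittle. Descending and gripping.

Call:
{"api": "send_rows", "payload": {
  "steps": [
    {"fingers":1,"tx":0.001,"ty":0,"tz":-0.03,"ax":0,"ay":0,"az":0},
    {"fingers":1,"tx":0.001,"ty":0,"tz":-0.06,"ax":0,"ay":0,"az":0},
    {"fingers":1,"tx":0.001,"ty":0,"tz":-0.08,"ax":0,"ay":0,"az":0},
    {"fingers":1,"tx":0.001,"ty":0,"tz":-0.09,"ax":0,"ay":0,"az":0},
    {"fingers":1,"tx":0.001,"ty":0,"tz":-0.09,"ax":0,"ay":0,"az":0},
    {"fingers":0.6,"tx":0.001,"ty":0,"tz":-0.09,"ax":0,"ay":0,"az":0},
    {"fingers":0.45,"tx":0.001,"ty":0,"tz":-0.09,"ax":0,"ay":0,"az":0},
    {"fingers":0.4,"tx":0.001,"ty":0,"tz":-0.09,"ax":0,"ay":0,"az":0}
  ],
  "grip_force": 40
}}

```text
time: 5.55
ee_pos: [625.4, -285.2, 67.0]
ee_rot: [0.985, -0.175, 0.001, 0.0]
ft_force: [0.3, 0.0, -0.5]
grip_width: 34.8
finger_force: 0.0
```

Call:
{"api": "send_rows", "payload": {
  "steps": [
    {"fingers":0.2,"tx":0,"ty":0,"tz":0,"ax":0,"ay":0,"az":0},
    {"fingers":0,"tx":0,"ty":0,"tz":0,"ax":0,"ay":0,"az":0},
    {"fingers":0,"tx":0,"ty":0,"tz":0,"ax":0,"ay":0,"az":0},
    {"fingers":0,"tx":0,"ty":0,"tz":0,"ax":0,"ay":0,"az":0},
    {"fingers":0,"tx":0,"ty":0,"tz":0,"ax":0,"ay":0,"az":0},
    {"fingers":0,"tx":0,"ty":0,"tz":0.005,"ax":0,"ay":0,"az":0},
    {"fingers":0,"tx":0,"ty":0,"tz":0.015,"ax":0,"ay":0,"az":0},
    {"fingers":0,"tx":0,"ty":0,"tz":0.03,"ax":0,"ay":0,"az":0}
  ]
}}

```text
time: 6.55
ee_pos: [624.5, -285.0, 96.3]
ee_rot: [0.985, -0.175, -0.001, -0.0]
ft_force: [0.4, -0.2, -1.3]
grip_width: 29.9
finger_force: 38.6
```

```bash
python3 st.py
```

```text
6.55 pos [ 624.5 -285.    96.3] tx [ 0.939  -0.344  -0.0016] tz [-1.6e-03  3.0e-04 -1.0e+00] xyaw -20.12 F [ 0.4 -0.2 -1.3] gw 29.9 38.57210040092468 j [ 0.39  0.58 -0.03  1.57  0.02  1.   -1.57]
```

Call:
{"api": "send_rows", "payload": {
  "steps": [
    {"fingers":0,"tx":0,"ty":0,"tz":0.04,"ax":0,"ay":0,"az":0},
    {"fingers":0,"tx":0,"ty":0.01,"tz":0.09,"ax":0,"ay":0,"az":0},
    {"fingers":0,"tx":-0.006,"ty":0.04,"tz":0.13,"ax":0,"ay":0,"az":0},
    {"fingers":0,"tx":-0.015,"ty":0.085,"tz":0.144,"ax":0,"ay":0,"az":0.06},
    {"fingers":0,"tx":-0.025,"ty":0.135,"tz":0.144,"ax":0,"ay":0,"az":0.18},
    {"fingers":0,"tx":-0.034,"ty":0.185,"tz":0.144,"ax":0,"ay":0,"az":0.32},
    {"fingers":0,"tx":-0.044,"ty":0.235,"tz":0.144,"ax":0,"ay":0,"az":0.46},
    {"fingers":0,"tx":-0.054,"ty":0.285,"tz":0.144,"ax":0,"ay":0,"az":0.593}
  ]
}}

```text
time: 7.55
ee_pos: [570.7, 1.4, 241.5]
ee_rot: [0.992, 0.123, 0.001, 0.0]
ft_force: [-0.3, -0.7, -2.1]
grip_width: 30.2
finger_force: 38.8
```

Call:
{"api": "send_rows", "payload": {
  "steps": [
    {"fingers":0,"tx":-0.01,"ty":0.045,"tz":0,"ax":0.01,"ay":-0.04,"az":0},
    {"fingers":0,"tx":-0.019,"ty":0.09,"tz":0,"ax":0.033,"ay":-0.132,"az":0},
    {"fingers":0,"tx":-0.027,"ty":0.13,"tz":0,"ax":0.06,"ay":-0.24,"az":0},
    {"fingers":0,"tx":-0.034,"ty":0.17,"tz":0,"ax":0.09,"ay":-0.36,"az":0},
    {"fingers":0,"tx":-0.039,"ty":0.2,"tz":-0.005,"ax":0.115,"ay":-0.46,"az":0},
    {"fingers":0,"tx":-0.042,"ty":0.22,"tz":-0.008,"ax":0.1267,"ay":-0.508,"az":0},
    {"fingers":0,"tx":-0.043,"ty":0.228,"tz":-0.01,"ax":0.1267,"ay":-0.508,"az":0},
    {"fingers":0,"tx":-0.043,"ty":0.228,"tz":-0.01,"ax":0.1267,"ay":-0.508,"az":0}
  ]
}}

```text
time: 8.55
ee_pos: [527.6, 228.5, 231.0]
ee_rot: [0.959, 0.117, 0.257, -0.032]
ft_force: [-0.1, -1.0, -1.1]
grip_width: 29.6
finger_force: 38.9
```

```bash
python3 st.py; python3 - <<'E'
from fit import *
# predicted scanner window from TCP readings
for c in ("side","top"):
    f=manip.grab_frame(c)
    for n in ("scanner_window","scanner_grip","case_label"):
        print(c,n,[(np.round(d["at"],1),round(d["p"],2)) for d in manip.mark_of(n,c)][:2])
o=manip.get_obs();M=R.from_quat(o["ee_rot"]).as_matrix()
print("pred window",o["ee_pos"]+58.3*M[:,2],"grip",o["ee_pos"]-18*M[:,2])
E
python3 st.py
```

```text
8.55 pos [527.6 228.5 231. ] tx [0.8404 0.2083 0.5003] tz [ 0.4854  0.1211 -0.8659] xyaw 13.92 F [-0.1 -1.  -1.1] gw 29.6 38.89328420162201 j [-0.16  0.02 -0.43  2.12  0.35  0.53 -2.17]
side scanner_window [(array([559. , 238.2, 183.9]), 0.72), (array([7.838e+02, 2.280e+01, 1.000e-01]), 0.56)]
side scanner_grip [(array([514.7, 225.1, 244.4]), 0.55)]
side case_label [(array([611.4, 249.3,  92.2]), 0.94)]
top scanner_window [(array([557.8, 234.3, 178.9]), 0.82), (array([624. , 251.3,  58.8]), 0.24)]
top scanner_grip [(array([518.9, 227.5, 245.1]), 0.69)]
top case_label [(array([605.2, 248.9,  95.1]), 0.91)]
pred window [556.58445036 234.48923167 179.92623134] grip [519.56210946 225.30240068 246.00677621]
8.95 pos [528.3 227.5 230.4] tx [0.8411 0.2064 0.4999] tz [ 0.4852  0.1204 -0.8661] xyaw 13.79 F [-1.1  0.6 -2.1] gw 29.4 38.894745111465454 j [-0.16  0.02 -0.43  2.12  0.35  0.53 -2.17]
```

Call:
{"api": "send_rows", "payload": {
  "steps": [
    {"fingers":0,"tx":0.006,"ty":0.0016,"tz":-0.0105,"ax":0,"ay":0,"az":0},
    {"fingers":0,"tx":0.015,"ty":0.0041,"tz":-0.026,"ax":0,"ay":0,"az":0},
    {"fingers":0,"tx":0.0235,"ty":0.0066,"tz":-0.0415,"ax":0,"ay":0,"az":0},
    {"fingers":0,"tx":0.028,"ty":0.0078,"tz":-0.0495,"ax":0,"ay":0,"az":0},
    {"fingers":0,"tx":0.0295,"ty":0.0082,"tz":-0.052,"ax":0,"ay":0,"az":0},
    {"fingers":0,"tx":0.0295,"ty":0.0082,"tz":-0.052,"ax":0,"ay":0,"az":0},
    {"fingers":0,"tx":0.0295,"ty":0.0082,"tz":-0.052,"ax":0,"ay":0,"az":0},
    {"fingers":0,"tx":0.0295,"ty":0.0082,"tz":-0.052,"ax":0,"ay":0,"az":0}
  ]
}}

```text
time: 9.95
ee_pos: [557.7, 236.2, 179.0]
ee_rot: [0.959, 0.116, 0.257, -0.032]
ft_force: [0.7, -0.1, -1.8]
grip_width: 29.9
finger_force: 39.0
```

```bash
python3 st.py; python3 - <<'E'
from ov import *
import ov
o=manip.get_obs();M=R.from_quat(o["ee_rot"]).as_matrix()
Rs=M@np.diag([1,-1,-1]); ts=o["ee_pos"]+58.3*M[:,2]
Rc,tc=pose([623.5,252.5,np.radians(14)],60,np.radians(30))
LAB=np.array([[sx*42,sy*21,38.] for sx in(-1,1) for sy in(-1,1) for _ in(0,1)])
L=tc+38*Rc[:,2]; d=ts-L; print("window in label frame",(Rc.T@d).round(1),"angle",np.degrees(R.from_matrix(Rc.T@Rs).as_rotvec()).round(2))
tiles=[]
for c in("side","top"):
    f=manip.grab_frame(c);k=8;ctr=proj((L+ts)[None]/2,f)[0].astype(int);x0,y0=ctr-[25,30]
    im=cv2.convertScaleAbs(cv2.resize(f["img"][y0:y0+60,x0:x0+50,::-1],None,fx=k,fy=k,interpolation=cv2.INTER_CUBIC),alpha=1.5)
    for b,Rm,t in [(b,Rs,ts) for b in SCAN]+[(CASE[0],Rc,tc),(LAB,Rc,tc)]:
        q=(proj(b@Rm.T+t,f)+.5-[x0,y0])*k-.5
        for i,j in E12: cv2.line(im,tuple(map(int,q[i])),tuple(map(int,q[j])),(0,255,0),1,cv2.LINE_AA)
    tiles.append(im)
    for n in("scanner_window","case_label"): print(c,n,[(np.round(d["at"],1),round(d["p"],2)) for d in manip.mark_of(n,c)][:1])
cv2.imwrite("pics/scan.png",np.hstack(tiles))
E
```

```text
9.95 pos [557.7 236.2 179. ] tx [0.8405 0.2069 0.5008] tz [ 0.4859  0.1211 -0.8656] xyaw 13.83 F [ 0.7 -0.1 -1.8] gw 29.9 38.96915674209595 j [-0.19  0.15 -0.4   2.12  0.53  0.44 -2.33]
window in label frame [ 0.8  0.1 40.6] angle [-0.   -0.05 -0.14]
side scanner_window [(array([590.4, 243.4, 129.7]), 0.75)]
side case_label [(array([612.4, 250.8,  94.5]), 0.94)]
top scanner_window [(array([584.8, 243.7, 128.9]), 0.61)]
top case_label [(array([604.2, 247.9,  92.4]), 0.63)]
```

View pics/scan.png

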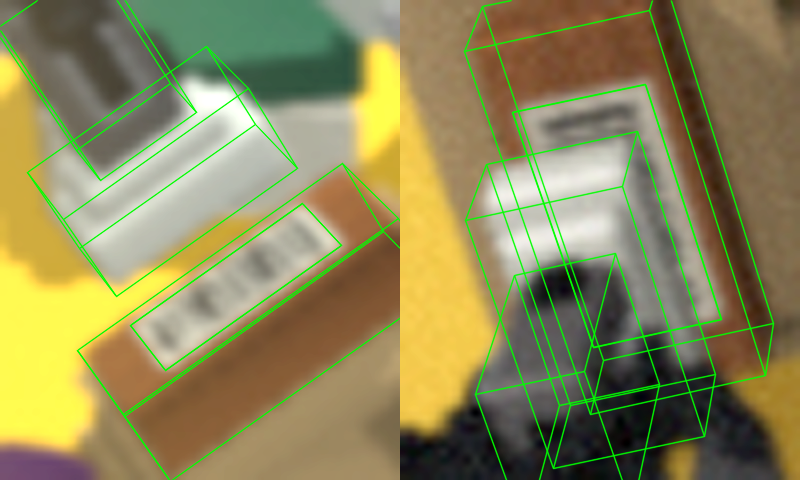

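The overlay shows the scanner head parallel to the label and centred on it, about 40 mm away. Holding still now.

Call:
{"api": "send_rows", "payload": {
  "steps": [
    {"fingers":0,"tx":0,"ty":0,"tz":0,"ax":0,"ay":0,"az":0},
    {"fingers":0,"tx":0,"ty":0,"tz":0,"ax":0,"ay":0,"az":0},
    {"fingers":0,"tx":0,"ty":0,"tz":0,"ax":0,"ay":0,"az":0},
    {"fingers":0,"tx":0,"ty":0,"tz":0,"ax":0,"ay":0,"az":0},
    {"fingers":0,"tx":0,"ty":0,"tz":0,"ax":0,"ay":0,"az":0},
    {"fingers":0,"tx":0,"ty":0,"tz":0,"ax":0,"ay":0,"az":0},
    {"fingers":0,"tx":0,"ty":0,"tz":0,"ax":0,"ay":0,"az":0},
    {"fingers":0,"tx":0,"ty":0,"tz":0,"ax":0,"ay":0,"az":0}
  ]
}}

```text
time: 11.25
ee_pos: [557.6, 236.1, 178.4]
ee_rot: [0.959, 0.117, 0.257, -0.032]
ft_force: [0.4, 0.4, -1.4]
grip_width: 30.0
finger_force: 39.0
```

Call:
{"api": "send_rows", "payload": {
  "steps": [
    {"fingers":0,"tx":0,"ty":0,"tz":0,"ax":0,"ay":0,"az":0},
    {"fingers":0,"tx":0,"ty":0,"tz":0,"ax":0,"ay":0,"az":0},
    {"fingers":0,"tx":0,"ty":0,"tz":0,"ax":0,"ay":0,"az":0},
    {"fingers":0,"tx":0,"ty":0,"tz":0,"ax":0,"ay":0,"az":0},
    {"fingers":0,"tx":-0.006,"ty":-0.0016,"tz":0.0105,"ax":0,"ay":0,"az":0},
    {"fingers":0,"tx":-0.015,"ty":-0.0041,"tz":0.026,"ax":0,"ay":0,"az":0},
    {"fingers":0,"tx":-0.0235,"ty":-0.0066,"tz":0.0415,"ax":0,"ay":0,"az":0},
    {"fingers":0,"tx":-0.0295,"ty":-0.0082,"tz":0.052,"ax":0,"ay":0,"az":0}
  ]
}}

```text
time: 12.25
ee_pos: [527.9, 227.9, 231.2]
ee_rot: [0.959, 0.117, 0.257, -0.032]
ft_force: [0.1, 0.6, -2.3]
grip_width: 29.8
finger_force: 38.9
```

Call:
{"api": "send_rows", "payload": {
  "steps": [
    {"fingers":0,"tx":0.003,"ty":-0.02,"tz":0.01,"ax":-0.01,"ay":0.04,"az":0},
    {"fingers":0,"tx":0.009,"ty":-0.05,"tz":0.01,"ax":-0.033,"ay":0.132,"az":0},
    {"fingers":0,"tx":0.016,"ty":-0.09,"tz":0.01,"ax":-0.06,"ay":0.24,"az":0},
    {"fingers":0,"tx":0.024,"ty":-0.13,"tz":0.01,"ax":-0.09,"ay":0.36,"az":0},
    {"fingers":0,"tx":0.032,"ty":-0.17,"tz":0.01,"ax":-0.115,"ay":0.46,"az":0},
    {"fingers":0,"tx":0.038,"ty":-0.205,"tz":0.01,"ax":-0.1267,"ay":0.508,"az":0},
    {"fingers":0,"tx":0.042,"ty":-0.224,"tz":0.01,"ax":-0.1267,"ay":0.508,"az":0},
    {"fingers":0,"tx":0.043,"ty":-0.228,"tz":0.01,"ax":-0.1267,"ay":0.508,"az":0}
  ]
}}

```text
time: 13.25
ee_pos: [570.9, -1.1, 240.1]
ee_rot: [0.993, 0.12, 0.0, 0.0]
ft_force: [0.2, 0.1, -1.7]
grip_width: 29.4
finger_force: 38.9
```

```bash
python3 st.py
```

```text
13.25 pos [570.9  -1.1 240.1] tx [9.713e-01 2.377e-01 2.000e-04] tz [ 2.e-04 -1.e-04 -1.e+00] xyaw 13.75 F [ 0.2  0.1 -1.7] gw 29.4 38.91362965106964 j [ 0.12  0.26 -0.24  1.71  0.06  1.18 -1.46]
```

Call:
{"api": "send_rows", "payload": {
  "steps": [
    {"fingers":0,"tx":0.004,"ty":-0.025,"tz":0,"ax":0,"ay":0,"az":-0.05},
    {"fingers":0,"tx":0.012,"ty":-0.07,"tz":0,"ax":0,"ay":0,"az":-0.16},
    {"fingers":0,"tx":0.02,"ty":-0.12,"tz":0,"ax":0,"ay":0,"az":-0.28},
    {"fingers":0,"tx":0.028,"ty":-0.17,"tz":0,"ax":0,"ay":0,"az":-0.4},
    {"fingers":0,"tx":0.036,"ty":-0.22,"tz":0,"ax":0,"ay":0,"az":-0.5},
    {"fingers":0,"tx":0.043,"ty":-0.26,"tz":0,"ax":0,"ay":0,"az":-0.58},
    {"fingers":0,"tx":0.046,"ty":-0.283,"tz":0,"ax":0,"ay":0,"az":-0.602},
    {"fingers":0,"tx":0.0474,"ty":-0.2889,"tz":0,"ax":0,"ay":0,"az":-0.602}
  ]
}}

```text
time: 14.25
ee_pos: [618.0, -290.1, 240.2]
ee_rot: [0.984, -0.18, -0.0, 0.0]
ft_force: [-0.4, 0.5, -1.7]
grip_width: 29.1
finger_force: 39.0
```

Call:
{"api": "send_rows", "payload": {
  "steps": [
    {"fingers":0,"tx":0,"ty":0,"tz":-0.02,"ax":0,"ay":0,"az":0},
    {"fingers":0,"tx":0,"ty":0,"tz":-0.055,"ax":0,"ay":0,"az":0},
    {"fingers":0,"tx":0,"ty":0,"tz":-0.09,"ax":0,"ay":0,"az":0},
    {"fingers":0,"tx":0,"ty":0,"tz":-0.125,"ax":0,"ay":0,"az":0},
    {"fingers":0,"tx":0,"ty":0,"tz":-0.15,"ax":0,"ay":0,"az":0},
    {"fingers":0,"tx":0,"ty":0,"tz":-0.16,"ax":0,"ay":0,"az":0},
    {"fingers":0,"tx":0,"ty":0,"tz":-0.163,"ax":0,"ay":0,"az":0},
    {"fingers":0,"tx":0,"ty":0,"tz":-0.163,"ax":0,"ay":0,"az":0}
  ]
}}

```text
time: 15.25
ee_pos: [619.3, -288.8, 78.5]
ee_rot: [0.984, -0.179, 0.001, 0.0]
ft_force: [-0.1, -0.2, -1.4]
grip_width: 29.7
finger_force: 39.0
```

```bash
python3 st.py; python3 - <<'E'
from ov import *
r=np.radians
o=overlay([(SCAN,[618.5,-289,r(-20.5)],19,0),(PAD,[618.5,-289,r(-20.5)],0,0)],size=(400,300),k=5)
cv2.imwrite("pics/ov2.png",o)
for c in("side","top"):
  for n in("scanner_window","pad"): print(c,n,[(np.round(d["at"],1),round(d["p"],2)) for d in manip.mark_of(n,c)][:1])
E
```

```text
15.25 pos [ 619.3 -288.8   78.5] tx [ 0.9361 -0.3518  0.0019] tz [ 1.8e-03 -5.0e-04 -1.0e+00] xyaw -20.59 F [-0.1 -0.2 -1.4] gw 29.7 38.99216294288635 j [ 0.39  0.59 -0.02  1.59  0.01  0.96 -1.57]
side scanner_window [(array([ 620. , -287.4,   22.2]), 0.85)]
side pad [(array([ 617.5, -286.8,   -3.8]), 0.88)]
top scanner_window [(array([ 620. , -288.6,   20.9]), 0.52)]
top pad [(array([ 617. , -288.1,   -0.7]), 0.63)]
```

View pics/ov2.png

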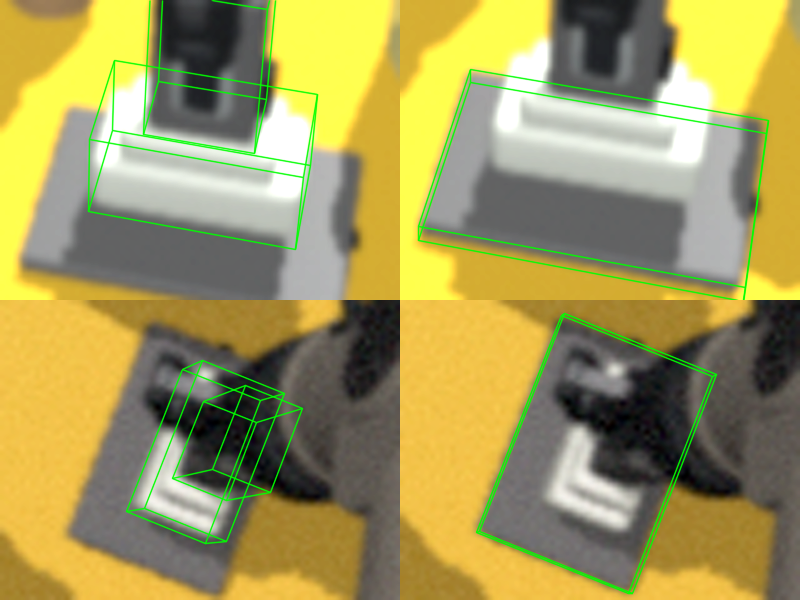

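The crops show the scanner upright, parallel to the pad and near its middle, within 1–2 px. Lowering it gently.

Call:
{"api": "send_rows", "payload": {
  "steps": [
    {"fingers":0,"tx":-0.001,"ty":0.0005,"tz":-0.003,"ax":0,"ay":0,"az":0},
    {"fingers":0,"tx":-0.001,"ty":0.0005,"tz":-0.006,"ax":0,"ay":0,"az":0},
    {"fingers":0,"tx":-0.001,"ty":0.0005,"tz":-0.008,"ax":0,"ay":0,"az":0},
    {"fingers":0,"tx":-0.001,"ty":0.0005,"tz":-0.0095,"ax":0,"ay":0,"az":0},
    {"fingers":0,"tx":-0.001,"ty":0.0005,"tz":-0.0105,"ax":0,"ay":0,"az":0},
    {"fingers":0,"tx":-0.001,"ty":0.0005,"tz":-0.011,"ax":0,"ay":0,"az":0},
    {"fingers":0,"tx":-0.001,"ty":0.0005,"tz":-0.0112,"ax":0,"ay":0,"az":0},
    {"fingers":0,"tx":-0.001,"ty":0.0005,"tz":-0.0112,"ax":0,"ay":0,"az":0}
  ]
}}

```text
time: 16.55
ee_pos: [617.4, -288.5, 67.0]
ee_rot: [0.984, -0.179, -0.0, 0.0]
ft_force: [-3.7, 1.1, 5.3]
grip_width: 29.6
finger_force: 39.8
```

```bash
python3 st.py
```

```text
16.55 pos [ 617.4 -288.5   67. ] tx [ 0.9358 -0.3525 -0.    ] tz [-1.e-04 -1.e-04 -1.e+00] xyaw -20.64 F [-3.7  1.1  5.3] gw 29.6 39.83868956565857 j [ 0.39  0.6  -0.02  1.6   0.01  0.94 -1.57]
```

Call:
{"api": "send_rows", "payload": {
  "steps": [
    {"fingers":0.4,"tx":0,"ty":0,"tz":0,"ax":0,"ay":0,"az":0},
    {"fingers":0.6,"tx":0,"ty":0,"tz":0,"ax":0,"ay":0,"az":0},
    {"fingers":0.9,"tx":0,"ty":0,"tz":0,"ax":0,"ay":0,"az":0},
    {"fingers":1,"tx":0,"ty":0,"tz":0,"ax":0,"ay":0,"az":0},
    {"fingers":1,"tx":0,"ty":0,"tz":0,"ax":0,"ay":0,"az":0},
    {"fingers":1,"tx":0,"ty":0,"tz":0.02,"ax":0,"ay":0,"az":0},
    {"fingers":1,"tx":0,"ty":0,"tz":0.06,"ax":0,"ay":0,"az":0},
    {"fingers":1,"tx":0,"ty":0,"tz":0.11,"ax":0,"ay":0,"az":0}
  ]
}}

```text
time: 17.55
ee_pos: [617.1, -288.3, 177.9]
ee_rot: [0.984, -0.179, -0.0, -0.0]
ft_force: [-0.0, -1.7, -0.4]
grip_width: 85.5
finger_force: 0.0
```

Call:
{"api": "send_rows", "payload": {
  "steps": [
    {"fingers":1,"tx":0,"ty":0,"tz":0.04,"ax":0,"ay":0,"az":0},
    {"fingers":1,"tx":-0.002,"ty":0.02,"tz":0.07,"ax":0,"ay":0,"az":0.06},
    {"fingers":1,"tx":-0.006,"ty":0.06,"tz":0.08,"ax":0,"ay":0,"az":0.16},
    {"fingers":1,"tx":-0.012,"ty":0.11,"tz":0.08,"ax":0,"ay":0,"az":0.28},
    {"fingers":1,"tx":-0.02,"ty":0.16,"tz":0.08,"ax":0,"ay":0,"az":0.4},
    {"fingers":1,"tx":-0.03,"ty":0.21,"tz":0.08,"ax":0,"ay":0,"az":0.5},
    {"fingers":1,"tx":-0.04,"ty":0.255,"tz":0.08,"ax":0,"ay":0,"az":0.58},
    {"fingers":1,"tx":-0.0464,"ty":0.2884,"tz":0.08,"ax":0,"ay":0,"az":0.602}
  ]
}}

```text
time: 18.55
ee_pos: [570.8, 2.4, 258.1]
ee_rot: [0.993, 0.122, 0.001, 0.0]
ft_force: [0.3, -0.1, -1.0]
grip_width: 85.4
finger_force: 0.0
```

```bash
python3 st.py; python3 - <<'E'
from ov import *
r=np.radians
for c in("side","top"):
  manip.grab_frame(c)
  for n in("scanner_window","scanner_grip","pad"): print(c,n,[(np.round(d["at"],1),round(d["p"],2)) for d in manip.mark_of(n,c)][:1])
fit("scanner",SCAN,8,[618,-288.5,r(-20.5)])
o=overlay([(SCAN,[617.5,-288.5,r(-20.5)],8,0),(PAD,[618,-288.5,r(-20.5)],0,0)],size=(400,300),k=5)
cv2.imwrite("pics/ov3.png",o)
E
```

```text
18.55 pos [570.8   2.4 258.1] tx [0.9701 0.2425 0.0024] tz [ 2.5e-03  2.0e-04 -1.0e+00] xyaw 14.04 F [ 0.3 -0.1 -1. ] gw 85.4 0.0 j [ 0.12  0.24 -0.24  1.69  0.06  1.21 -1.46]
side scanner_window [(array([ 619.1, -285.4,   12.7]), 0.67)]
side scanner_grip [(array([ 610.8, -286.3,   84. ]), 0.72)]
side pad [(array([ 6.176e+02, -2.907e+02,  1.000e-01]), 0.65)]
top scanner_window [(array([ 617.8, -285.9,    9.3]), 0.71)]
top scanner_grip [(array([ 617.3, -286.2,    9.2]), 0.59)]
top pad [(array([ 616.3, -289.9,   -2. ]), 0.98)]
scanner ['side'] [ 617.3 -284.7] yaw -17.6 cost 0.111
scanner ['top'] [ 617.4 -286.9] yaw -24.2 cost 0.1
scanner ['side', 'top'] [ 617.  -286.5] yaw -22.8 cost 0.114
```

View pics/ov3.png

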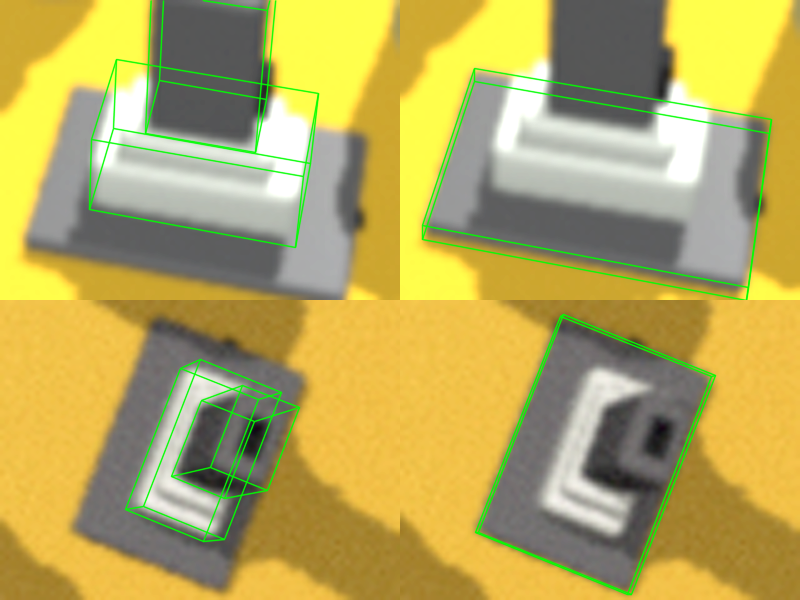

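The scanner now stands upright, centred on the pad to within about 2 mm. Next is the case: approach along its lid normal.

Call:
{"api": "send_rows", "payload": {
  "steps": [
    {"fingers":1,"tx":0,"ty":0.025,"tz":0,"ax":0.01,"ay":-0.04,"az":0},
    {"fingers":1,"tx":0,"ty":0.065,"tz":0,"ax":0.033,"ay":-0.132,"az":0},
    {"fingers":1,"tx":0,"ty":0.11,"tz":0,"ax":0.06,"ay":-0.24,"az":0},
    {"fingers":1,"tx":0,"ty":0.155,"tz":-0.01,"ax":0.09,"ay":-0.36,"az":0},
    {"fingers":1,"tx":0,"ty":0.195,"tz":-0.03,"ax":0.115,"ay":-0.46,"az":0},
    {"fingers":1,"tx":0.002,"ty":0.225,"tz":-0.06,"ax":0.1267,"ay":-0.508,"az":0},
    {"fingers":1,"tx":0.0027,"ty":0.2401,"tz":-0.09,"ax":0.1267,"ay":-0.508,"az":0},
    {"fingers":1,"tx":0.0027,"ty":0.2401,"tz":-0.1078,"ax":0.1267,"ay":-0.508,"az":0}
  ]
}}

```text
time: 20.25
ee_pos: [572.6, 241.7, 146.7]
ee_rot: [0.959, 0.118, 0.256, -0.032]
ft_force: [0.8, -0.2, 0.5]
grip_width: 85.4
finger_force: 0.0
```

```bash
python3 st.py
```

```text
20.25 pos [572.6 241.7 146.7] tx [0.8411 0.21   0.4984] tz [ 0.4832  0.1221 -0.8669] xyaw 14.02 F [ 0.8 -0.2  0.5] gw 85.4 0.0 j [-0.28  0.22 -0.3   2.12  0.62  0.38 -2.41]
```

Call:
{"api": "send_rows", "payload": {
  "steps": [
    {"fingers":1,"tx":0.005,"ty":0.001,"tz":0.001,"ax":-0.014,"ay":0.056,"az":0},
    {"fingers":1,"tx":0.01,"ty":0.0025,"tz":0.001,"ax":-0.03,"ay":0.12,"az":0},
    {"fingers":1,"tx":0.0137,"ty":0.0033,"tz":0.001,"ax":-0.0422,"ay":0.1693,"az":0},
    {"fingers":1,"tx":0.019,"ty":0.0047,"tz":-0.014,"ax":-0.0422,"ay":0.1693,"az":0},
    {"fingers":1,"tx":0.026,"ty":0.0064,"tz":-0.034,"ax":-0.0422,"ay":0.1693,"az":0},
    {"fingers":1,"tx":0.031,"ty":0.0077,"tz":-0.048,"ax":-0.0422,"ay":0.1693,"az":0},
    {"fingers":1,"tx":0.0319,"ty":0.0079,"tz":-0.0507,"ax":-0.0422,"ay":0.1693,"az":0},
    {"fingers":1,"tx":0.0319,"ty":0.0079,"tz":-0.0507,"ax":-0.0422,"ay":0.1693,"az":0}
  ]
}}

```text
time: 21.25
ee_pos: [605.4, 248.1, 97.3]
ee_rot: [0.978, 0.119, 0.172, -0.021]
ft_force: [0.3, 0.4, -0.5]
grip_width: 85.3
finger_force: 0.0
```

```bash
python3 st.py; python3 - <<'E'
from bench import manip
import cv2,numpy as np
a=manip.grab_frame("side")["img"][125:215,265:345,::-1]; b=manip.grab_frame("top")["img"][135:225,175:255,::-1]
cv2.imwrite("pics/g1.png",cv2.convertScaleAbs(cv2.resize(np.hstack([a,b]),None,fx=5,fy=5,interpolation=cv2.INTER_CUBIC),alpha=1.5))
E
```

```text
21.25 pos [605.4 248.1  97.3] tx [0.9124 0.2254 0.3416] tz [ 0.3315  0.0826 -0.9398] xyaw 13.88 F [ 0.3  0.4 -0.5] gw 85.3 0.0 j [-0.21  0.39 -0.36  1.94  0.46  0.53 -2.21]
```

View pics/g1.png

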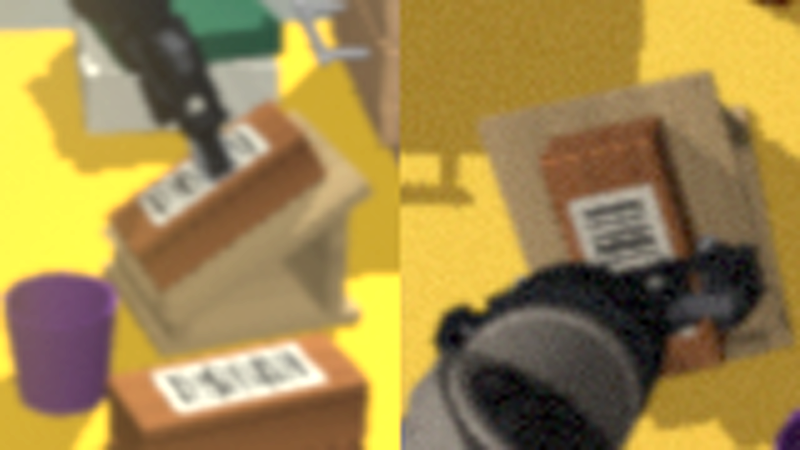

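The picture shows the near finger at (212,165), halfway along the case, with the gripper straddling it. Going in and closing.

Call:
{"api": "send_rows", "payload": {
  "steps": [
    {"fingers":1,"tx":0.0033,"ty":0.0008,"tz":-0.0094,"ax":0,"ay":0,"az":0},
    {"fingers":1,"tx":0.0067,"ty":0.0017,"tz":-0.0188,"ax":0,"ay":0,"az":0},
    {"fingers":1,"tx":0.01,"ty":0.0025,"tz":-0.0282,"ax":0,"ay":0,"az":0},
    {"fingers":1,"tx":0.0125,"ty":0.0031,"tz":-0.0355,"ax":0,"ay":0,"az":0},
    {"fingers":1,"tx":0.0133,"ty":0.0033,"tz":-0.0376,"ax":0,"ay":0,"az":0},
    {"fingers":1,"tx":0.0133,"ty":0.0033,"tz":-0.0376,"ax":0,"ay":0,"az":0},
    {"fingers":0.85,"tx":0.0133,"ty":0.0033,"tz":-0.0376,"ax":0,"ay":0,"az":0},
    {"fingers":0.78,"tx":0.0133,"ty":0.0033,"tz":-0.0376,"ax":0,"ay":0,"az":0}
  ]
}}

```text
time: 22.35
ee_pos: [619.1, 251.3, 60.4]
ee_rot: [0.978, 0.119, 0.173, -0.021]
ft_force: [-0.0, -0.6, 0.1]
grip_width: 66.9
finger_force: 0.0
```

```bash
python3 st.py
```

```text
22.35 pos [619.1 251.3  60.4] tx [0.9122 0.2248 0.3426] tz [ 0.3324  0.0829 -0.9395] xyaw 13.84 F [-0.  -0.6  0.1] gw 66.9 0.0 j [-0.24  0.46 -0.31  1.94  0.51  0.47 -2.25]
```

Call:
{"api": "send_rows", "payload": {
  "steps": [
    {"fingers":0.72,"tx":0,"ty":0,"tz":0,"ax":0,"ay":0,"az":0},
    {"fingers":0.68,"tx":0,"ty":0,"tz":0,"ax":0,"ay":0,"az":0},
    {"fingers":0.6,"tx":0,"ty":0,"tz":0,"ax":0,"ay":0,"az":0},
    {"fingers":0.5,"tx":0,"ty":0,"tz":0,"ax":0,"ay":0,"az":0},
    {"fingers":0.3,"tx":0,"ty":0,"tz":0,"ax":0,"ay":0,"az":0},
    {"fingers":0.3,"tx":0,"ty":0,"tz":0,"ax":0,"ay":0,"az":0},
    {"fingers":0.3,"tx":0,"ty":0,"tz":0,"ax":0,"ay":0,"az":0},
    {"fingers":0.3,"tx":0,"ty":0,"tz":0,"ax":0,"ay":0,"az":0}
  ],
  "grip_force": 60
}}

```text
time: 23.35
ee_pos: [619.0, 250.9, 60.4]
ee_rot: [0.978, 0.119, 0.172, -0.021]
ft_force: [-3.0, -1.8, 5.1]
grip_width: 57.1
finger_force: 64.8
```

Call:
{"api": "send_rows", "payload": {
  "steps": [
    {"fingers":0.3,"tx":-0.0015,"ty":-0.0004,"tz":0.0026,"ax":0,"ay":0,"az":0},
    {"fingers":0.3,"tx":-0.0049,"ty":-0.0012,"tz":0.0087,"ax":0,"ay":0,"az":0},
    {"fingers":0.3,"tx":-0.01,"ty":-0.0024,"tz":0.0173,"ax":0,"ay":0,"az":0},
    {"fingers":0.3,"tx":-0.0194,"ty":-0.0048,"tz":0.0346,"ax":0,"ay":0,"az":0},
    {"fingers":0.3,"tx":-0.0267,"ty":-0.0067,"tz":0.065,"ax":0,"ay":0,"az":0},
    {"fingers":0.3,"tx":-0.027,"ty":-0.007,"tz":0.105,"ax":0,"ay":0,"az":0},
    {"fingers":0.3,"tx":-0.027,"ty":-0.007,"tz":0.13,"ax":0,"ay":0,"az":0},
    {"fingers":0.3,"tx":-0.027,"ty":-0.007,"tz":0.14,"ax":0,"ay":0,"az":0}
  ]
}}

```text
time: 24.35
ee_pos: [591.3, 244.4, 201.5]
ee_rot: [0.978, 0.119, 0.173, -0.021]
ft_force: [-0.0, -0.3, -3.8]
grip_width: 57.0
finger_force: 64.7
```

```bash
python3 st.py; python3 - <<'E'
from fit import *
for c in("side","top"):
  manip.grab_frame(c)
  for n in("case","case_label"): print(c,n,[(np.round(d["at"],1),round(d["p"],2)) for d in manip.mark_of(n,c)][:1])
E
```

```text
24.35 pos [591.3 244.4 201.5] tx [0.9121 0.225  0.3427] tz [ 0.3325  0.0828 -0.9395] xyaw 13.86 F [-0.  -0.3 -3.8] gw 57.0 64.66938614845276 j [-0.13  0.25 -0.44  1.88  0.31  0.72 -2.07]
side case [(array([597.4, 247.1, 200.1]), 0.73)]
side case_label [(array([581.6, 240.5, 236.1]), 0.61)]
top case [(array([594.2, 244.9, 196.6]), 0.73)]
top case_label [(array([573.8, 242.1, 233. ]), 0.92)]
```

Call:
{"api": "send_rows", "payload": {
  "steps": [
    {"fingers":0.3,"tx":0,"ty":-0.015,"tz":0,"ax":-0.01,"ay":0.04,"az":0},
    {"fingers":0.3,"tx":0.001,"ty":-0.045,"tz":0,"ax":-0.03,"ay":0.12,"az":0},
    {"fingers":0.3,"tx":0.002,"ty":-0.085,"tz":0,"ax":-0.053,"ay":0.21,"az":0},
    {"fingers":0.3,"tx":0.003,"ty":-0.125,"tz":0,"ax":-0.078,"ay":0.31,"az":0},
    {"fingers":0.3,"tx":0.004,"ty":-0.165,"tz":0,"ax":-0.1,"ay":0.4,"az":0},
    {"fingers":0.3,"tx":0.005,"ty":-0.195,"tz":0,"ax":-0.118,"ay":0.474,"az":0},
    {"fingers":0.3,"tx":0.0053,"ty":-0.212,"tz":0,"ax":-0.1267,"ay":0.508,"az":0},
    {"fingers":0.3,"tx":0.0053,"ty":-0.2169,"tz":0,"ax":-0.1267,"ay":0.508,"az":0}
  ]
}}

```text
time: 25.65
ee_pos: [597.6, 25.9, 198.3]
ee_rot: [0.989, 0.119, -0.087, 0.011]
ft_force: [0.4, 0.4, -2.6]
grip_width: 57.1
finger_force: 64.6
```

Call:
{"api": "send_rows", "payload": {
  "steps": [
    {"fingers":0.3,"tx":0,"ty":0,"tz":-0.015,"ax":0,"ay":0,"az":0.005},
    {"fingers":0.3,"tx":0,"ty":0,"tz":-0.04,"ax":0,"ay":0,"az":0.01},
    {"fingers":0.3,"tx":0,"ty":0,"tz":-0.065,"ax":0,"ay":0,"az":0.0175},
    {"fingers":0.3,"tx":0,"ty":0,"tz":-0.085,"ax":0,"ay":0,"az":0.0175},
    {"fingers":0.3,"tx":0,"ty":0,"tz":-0.097,"ax":0,"ay":0,"az":0.0175},
    {"fingers":0.3,"tx":0,"ty":0,"tz":-0.103,"ax":0,"ay":0,"az":0.0175},
    {"fingers":0.3,"tx":0,"ty":0,"tz":-0.105,"ax":0,"ay":0,"az":0.0175},
    {"fingers":0.3,"tx":0,"ty":0,"tz":-0.105,"ax":0,"ay":0,"az":0.0175}
  ]
}}

```text
time: 26.65
ee_pos: [597.8, 27.4, 95.6]
ee_rot: [0.988, 0.129, -0.086, 0.012]
ft_force: [-0.3, -0.2, -1.7]
grip_width: 57.1
finger_force: 64.6
```

```bash
python3 st.py; python3 - <<'E'
from ov import *
r=np.radians
for c in("side","top"):
  manip.grab_frame(c)
  for n in("case","case_label","column_top"): print(c,n,[(np.round(d["at"],1),round(d["p"],2)) for d in manip.mark_of(n,c)][:1])
LAB=np.array([[sx*42,sy*21,38.] for sx in(-1,1) for sy in(-1,1) for _ in(0,1)])
o=overlay([(CASE+[LAB],[601,28.3,r(15)],92.8,0),([box(130,58,0,76)],[601,28.3,r(15)],0,0)],size=(400,300),k=5)
cv2.imwrite("pics/ov4.png",o)
E
```

```text
26.65 pos [597.8  27.4  95.6] tx [ 0.9521  0.2524 -0.1725] tz [-0.1665 -0.0449 -0.985 ] xyaw 14.85 F [-0.3 -0.2 -1.7] gw 57.1 64.61503386497498 j [ 0.13  0.55 -0.35  1.65  0.21  1.15 -1.61]
side case [(array([602.5,  29.1,  90.7]), 0.68)]
side case_label [(array([607.1,  27.6, 132.4]), 0.92)]
side column_top [(array([600. ,  31.5,  39. ]), 0.95)]
top case []
top case_label []
top column_top []
```

View pics/ov4.png

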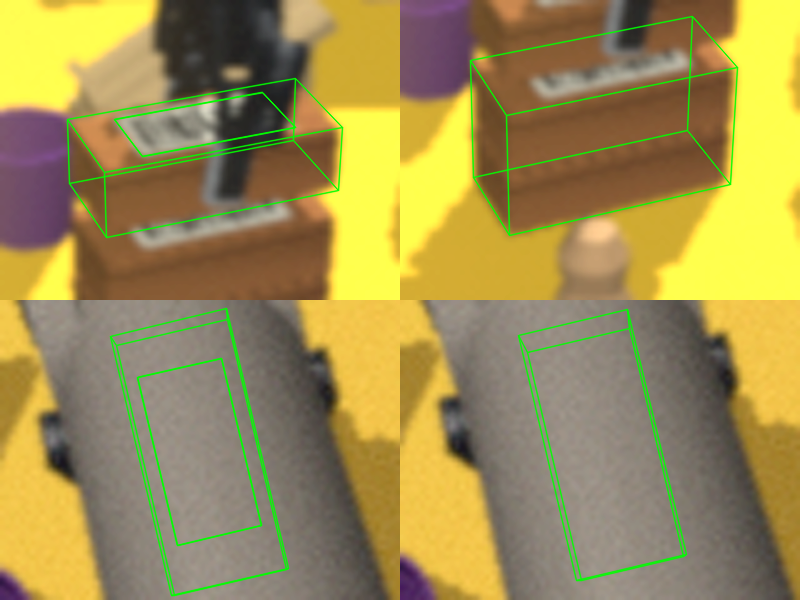

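Side crop: the held case matches its model level and directly above the column, and the column outline (right tile) fits too. Lowering slowly.

Call:
{"api": "send_rows", "payload": {
  "steps": [
    {"fingers":0.3,"tx":0,"ty":0,"tz":-0.004,"ax":0,"ay":0,"az":0},
    {"fingers":0.3,"tx":0,"ty":0,"tz":-0.008,"ax":0,"ay":0,"az":0},
    {"fingers":0.3,"tx":0,"ty":0,"tz":-0.011,"ax":0,"ay":0,"az":0},
    {"fingers":0.3,"tx":0,"ty":0,"tz":-0.013,"ax":0,"ay":0,"az":0},
    {"fingers":0.3,"tx":0,"ty":0,"tz":-0.014,"ax":0,"ay":0,"az":0},
    {"fingers":0.3,"tx":0,"ty":0,"tz":-0.0148,"ax":0,"ay":0,"az":0},
    {"fingers":0.3,"tx":0,"ty":0,"tz":-0.0155,"ax":0,"ay":0,"az":0},
    {"fingers":0.3,"tx":0,"ty":0,"tz":-0.0155,"ax":0,"ay":0,"az":0}
  ]
}}

```text
time: 28.15
ee_pos: [597.3, 27.3, 79.5]
ee_rot: [0.988, 0.129, -0.086, 0.012]
ft_force: [0.8, -0.5, -2.4]
grip_width: 57.2
finger_force: 64.6
```

```bash
python3 st.py
```

```text
28.15 pos [597.3  27.3  79.5] tx [ 0.9519  0.2526 -0.1736] tz [-0.1677 -0.0451 -0.9848] xyaw 14.86 F [ 0.8 -0.5 -2.4] gw 57.2 64.61593866348267 j [ 0.12  0.57 -0.35  1.66  0.22  1.12 -1.62]
```

Call:
{"api": "send_rows", "payload": {
  "steps": [
    {"fingers":0.3,"tx":0,"ty":0,"tz":-0.0005,"ax":0,"ay":0,"az":0},
    {"fingers":0.3,"tx":0,"ty":0,"tz":-0.001,"ax":0,"ay":0,"az":0},
    {"fingers":0.3,"tx":0,"ty":0,"tz":-0.0013,"ax":0,"ay":0,"az":0},
    {"fingers":0.3,"tx":0,"ty":0,"tz":-0.0013,"ax":0,"ay":0,"az":0}
  ]
}}

```text
time: 28.65
ee_pos: [597.4, 27.3, 79.1]
ee_rot: [0.988, 0.129, -0.086, 0.012]
ft_force: [-2.9, 0.4, 4.5]
grip_width: 56.9
finger_force: 65.3
```

Call:
{"api": "send_rows", "payload": {
  "steps": [
    {"fingers":0.3,"tx":0,"ty":0,"tz":-0.0003,"ax":0,"ay":0,"az":0},
    {"fingers":0.3,"tx":0,"ty":0,"tz":-0.0005,"ax":0,"ay":0,"az":0},
    {"fingers":0.3,"tx":0,"ty":0,"tz":-0.0005,"ax":0,"ay":0,"az":0}
  ],
  "grip_force": 30
}}

```text
time: 29.02
ee_pos: [597.4, 27.3, 79.1]
ee_rot: [0.988, 0.129, -0.086, 0.012]
ft_force: [-2.9, -1.1, 8.2]
grip_width: 57.2
finger_force: 65.7
```

Call:
{"api": "send_rows", "payload": {
  "steps": [
    {"fingers":0.7,"tx":0,"ty":0,"tz":0,"ax":0,"ay":0,"az":0},
    {"fingers":0.75,"tx":0,"ty":0,"tz":0,"ax":0,"ay":0,"az":0},
    {"fingers":0.85,"tx":0,"ty":0,"tz":0,"ax":0,"ay":0,"az":0},
    {"fingers":1,"tx":0,"ty":0,"tz":0,"ax":0,"ay":0,"az":0},
    {"fingers":1,"tx":0,"ty":0,"tz":0,"ax":0,"ay":0,"az":0},
    {"fingers":1,"tx":0.0017,"ty":0.0005,"tz":0.01,"ax":0,"ay":0,"az":0},
    {"fingers":1,"tx":0.005,"ty":0.0013,"tz":0.03,"ax":0,"ay":0,"az":0},
    {"fingers":1,"tx":0.01,"ty":0.0027,"tz":0.06,"ax":0,"ay":0,"az":0}
  ]
}}

```text
time: 30.02
ee_pos: [606.9, 30.0, 138.3]
ee_rot: [0.988, 0.129, -0.087, 0.012]
ft_force: [0.8, 0.7, 0.4]
grip_width: 85.3
finger_force: 0.0
```

Call:
{"api": "send_rows", "payload": {
  "steps": [
    {"fingers":1,"tx":0.005,"ty":0.001,"tz":0.03,"ax":0,"ay":0,"az":0},
    {"fingers":1,"tx":0.01,"ty":0.002,"tz":0.07,"ax":0,"ay":0,"az":0},
    {"fingers":1,"tx":0.01,"ty":-0.01,"tz":0.11,"ax":0,"ay":0,"az":0},
    {"fingers":1,"tx":-0.01,"ty":-0.05,"tz":0.13,"ax":0,"ay":0,"az":0},
    {"fingers":1,"tx":-0.04,"ty":-0.1,"tz":0.14,"ax":0,"ay":0,"az":0},
    {"fingers":1,"tx":-0.08,"ty":-0.14,"tz":0.14,"ax":0,"ay":0,"az":0},
    {"fingers":1,"tx":-0.11,"ty":-0.17,"tz":0.14,"ax":0,"ay":0,"az":0},
    {"fingers":1,"tx":-0.13,"ty":-0.19,"tz":0.14,"ax":0,"ay":0,"az":0}
  ]
}}

```text
time: 31.02
ee_pos: [475.8, -161.8, 278.8]
ee_rot: [0.988, 0.128, -0.086, 0.012]
ft_force: [0.7, 0.1, -0.1]
grip_width: 85.6
finger_force: 0.0
```

```bash
python3 st.py; python3 - <<'E'
from ov import *
r=np.radians
for c in("side","top"):
  manip.grab_frame(c)
  for n in("case","case_label","column_top","column_low","scanner_window","skittle","cup"): print(c,n,[(np.round(d["at"],1),round(d["p"],2)) for d in manip.mark_of(n,c)][:1])
LAB=np.array([[sx*42,sy*21,38.] for sx in(-1,1) for sy in(-1,1) for _ in(0,1)])
o=overlay([(CASE+[LAB],[601,28.3,r(15)],76,0),([box(130,58,0,76)],[601,28.3,r(15)],0,0)],size=(400,300),k=5)
cv2.imwrite("pics/ov5.png",o)
E
```

```text
31.025 pos [ 475.8 -161.8  278.8] tx [ 0.9527  0.25   -0.1729] tz [-0.1668 -0.0457 -0.9849] xyaw 14.7 F [ 0.7  0.1 -0.1] gw 85.6 0.0 j [ 0.44  0.2  -0.29  1.71  0.13  1.4  -1.2 ]
side case [(array([600.7,  32.4,  73.8]), 0.65)]
side case_label [(array([605.4,  28.3, 114.8]), 0.89)]
side column_top [(array([598.5,  31.9,  40.7]), 0.7)]
side column_low [(array([5.985e+02, 2.730e+01, 1.000e-01]), 0.75)]
side scanner_window [(array([ 620.2, -287.4,    9.9]), 0.91)]
side skittle [(array([606.4,  31.1, 116.7]), 0.63)]
side cup [(array([513.9, 145.4,   1.5]), 0.77)]
top case [(array([602.8,  29.2,  72.5]), 0.96)]
top case_label [(array([601.9,  28.2, 115.1]), 0.91)]
top column_top [(array([515.7, 146.1,  -3.9]), 0.19)]
top column_low [(array([4.044e+02, 3.165e+02, 4.000e-01]), 0.48)]
top scanner_window [(array([ 617.6, -285.9,   12.2]), 0.74)]
top skittle [(array([ 577.3, -138.3,   -0.6]), 0.52)]
top cup [(array([516.3, 146.6,  -2.1]), 0.6)]
```

View pics/ov5.png

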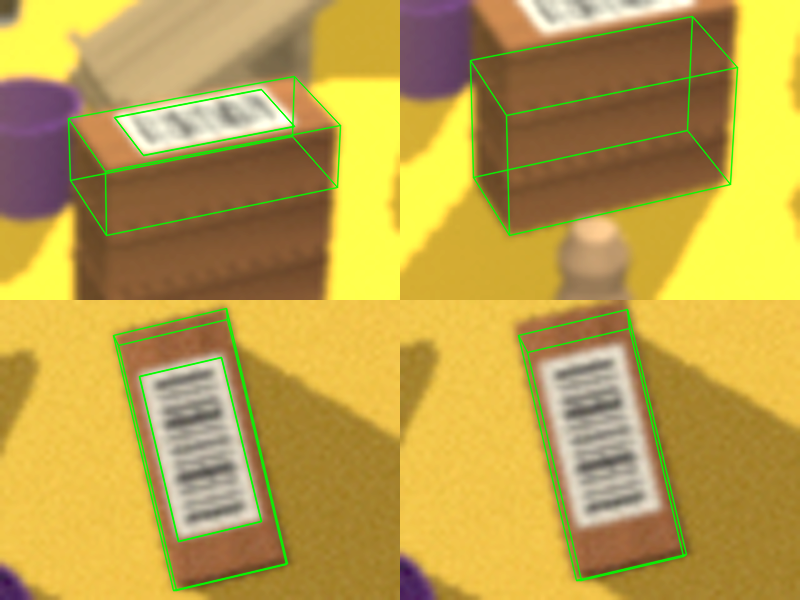

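The case lies flat, label up and flush on the unmoved column, and the arm is clear of everything. Handing in.

```bash
python3 -c "
from bench import manip
print(manip.sign_off())"
```

```text
the job is handed in; nothing more can be done
None
```

The job is handed in at about 31 s: I held the reader square on the label from about 4 cm for over a second, stood it back upright within about 2 mm of the middle of its pad, and laid the case label up and square on the unmoved column; the hand-in call gave no verdict.

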